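# Close a filter canister in its tilting cradle and hold the cap a quarter turn off its stop

## Robot

A 6-joint arm with a two-finger parallel gripper is mounted at the origin on the work surface. World frame = base frame: x ahead of the robot, y to its left, z up, the work surface at z = 0. Lengths are in m, angles in rad, forces in N, time in s.
With the tool pointing down it reaches from about 0.325 to 0.925 m from the base axis. Payload 3.1 kg.
Tool frame: the origin (TCP) lies midway between the tips of the shut fingers; the grasp point (between the pads) lies 19 mm behind it (robot.pinch_z is the distance from the TCP to the grasp point, in m); z points along the fingers, y is the line along which they close (so a half turn about z gives the same grasp; the last joint's range is limited). The gripper opens to 85 mm and grips with 20 to 120 N. Pads are 22 mm wide; open, the fingers measure 114 mm over their backs; the gripper's body (76 mm by 85 mm) begins 54 mm behind the grasp point. The pads swing forward as they close: fully open they stand 13 mm farther back than shut.
Start: joints at [-1.274, 0.217, 1.613, -0, 1.311, -0.112], TCP at [0.248, -0.574, 0.208] pointing down, gripper open.
Joint ranges: [-2.75, 2.75], [-0.78, 2.1], [0.31, 2.55], [-1.13, 4.27], [0.13, 2.63], [-2.58, 2.58]. Speed limits (rad/s): [2.79, 2.79, 3.14, 3.14, 3.14, 3.14].

## Interface

Orientations are given as a unit quaternion [w, x, y, z].
In Python, from plant import robot gives the robot as it stands.
- The arm moves only by the tool play_rows, never from a script. Its arguments are lists of equal length, an entry for each row: "delta_pos": the shift along the tool's x, y, z in units of 0.03 m (1.0 is 0.03 m), a list of three; "angular": the turn, a rotation vector about the tool's x, y, z in units of 5 degrees (1.0 is 5 degrees), a list of three; "hand": the opening, from -1 (shut) to 1 (fully open). A call has 1 to 12 rows; each row shifts and turns the commanded pose from where the row before left it, along the tool's axes as they then stand; what a row does not reach is not made up. A row lasts 1/12 s, in which the tool goes at most 41.7 mm and 7.16 degrees, less where a joint would pass 70% of its speed; a pose out of reach is approached as far as the arm can. A call with a number of a shift or a turn outside -1 to 1 is refused whole. A call with a gripper value outside its range is refused whole. The fingers move at their own pace and stop on an object; the grip force is fixed at half the most. Time passes only in rows, so rows that do not move let the fingers close. It gives the time, the measured TCP pose, the force, the opening and the grip force at its end, in the units of the state.
- robot.get_obs(): the state, without advancing time (a new reading comes with each control period).
- robot.grab_frame(name): name is "scene" or "top" or "wrist"; returns a dict with "img" (480x640x3 uint8, blue, green, red), "camera_matrix" (3x3 intrinsics, pixels), "k1" (the pictures are not rectified: a ray, as slopes to the right and down, at radius r is drawn at 1 + k1 r^2 times it, then the intrinsics apply), "T" (4x4, takes a point from camera to world coordinates). Camera axes: x right, y down, z forward; pixel columns grow to the right and rows downward; lengths in m; the calibration is good to about 2 mm. A picture is of the moment at which its call begins. There is no depth.
- robot.sign_off(): hands the job in; it is judged then, once.
Trained networks look in a picture, given as the dict that the camera call returned (one of the last four; its "shot" number tells which), for a name from the list of things; names that differ only in an ending like _2 or _b are one class to them, and where a whole thing is asked for, a point or a joint stands for the part that bears it (a point fixed in the world has none). Each returns a list of dicts, best first, with "score" (0 to 1); they miss things now and then, are a little off and sometimes report something else, mostly with a low value. They report only what shows in the picture. A call takes as long as a camera call.
- robot.spot_in(picture, query): "extent" ([centre column, centre row, width, height] in pixels, round what is visible of it).
The state is a dict: "clock": time; "joint_pos": joint angles; "qd": joint speeds; "joint_torque": joint torques, N m; "tool_pos": TCP position; "tcp_rot": TCP orientation; "force": force on the tool from outside, world axes, zero at the start; "torque": the same for the moment, N m; "finger_gap": finger opening in m; "grasp_force": force on a finger pad.
Only numpy, scipy, OpenCV 4.12 (cv2) and the standard library are available. Lean on these libraries where they do the work, as an engineer would, in place of code of your own. Each camera call takes 0.05 s, during which the arm holds its last target. There are 200 camera calls.

## Task

The filter canister stands in a tilting cradle on the parts counter with its orange screw cap only started. First tip the canister by its red lever handle to the red 40 degree mark, without going well past it, keep it there for a moment so its underside can be seen, and bring it back level; then screw the cap down clockwise until it bottoms out, back it off a quarter turn, and finish while still holding the cap between the fingers at that setting, ready for the locking clip. Leave the other things on the counter where they are.

Things in the scene. Friction and masses are not known exactly. Their poses are not given: they have to be found in the camera images.
- cradle: Fixed cradle: dark base plate 180 (x) x 200 (y) x 12 mm; blue uprights 116 mm high at y = -62 and +62 mm; white scale disc, radius 50 mm, at y = -88 mm, black mark at 0, red mark at 40 degrees. Origin: centre of its underside, on the counter; z up, x the way the canister's top tips; tilt axle along y, 100 mm above the counter. Position and yaw vary.
- canister (a joint): Tilt of the aluminium canister (84 mm in diameter, from 70 mm below the axle to a shoulder 28 mm above it, then a 42 mm neck) about the axle, rad: 0 level, against a stop; grows as its top tips to the cradle's +x; far stop at 1.05. Friction holds it where it is left (0.5 N m, about 6 N at the handle).
- lever_grip (a point): Middle of the red handle, a round bar 14 mm thick and 70 mm long along the cradle's y (-115 to -185 mm), on a steel lever fixed to the canister at y = -115 mm. The point: cradle y = -150 mm, 85 mm above the axle when level (185 mm above the counter); swings at 85 mm radius. Pinch it from above, fingers closing along the cradle's x; the bar turns between the fingers.
- cap_center (a point): Centre of the orange knurled cap: 50 mm in diameter, 28 mm high, top 14 mm above this point, white index line on top. Level and bottomed it is 169 mm above the counter, straight above the cradle's origin; 27 mm clear between the cap and the canister's shoulder below. Its z is the cap's axis.
- cap (a joint): How far the cap is unscrewed, rad: 0 is bottomed out on a hard stop, grows counter-clockwise seen from above, stop at 3.6; starts between 1.9 and 2.9. Clockwise closes; it rises 6 mm a turn, turns with about 0.08 N m of friction and stays where it is left.
- spare_cap: Bystander: loose grey cap, 50 mm in diameter, 28 mm high, beside the cradle's +y side. Origin: centre of its underside.
- filter: Bystander: white and blue metal filter can, 76 mm in diameter, 92 mm high, to the cradle's +y side. Origin: centre of its underside.
- tape: Bystander: roll of yellow tape lying flat, 90 mm in diameter, 25 mm high. Origin: centre of its underside.
- blue_bin: Bystander: open blue parts bin, 160 x 100 x 70 mm. Origin: centre of its underside.
- mug: Bystander: white mug, 80 mm in diameter, 90 mm high. Origin: centre of its underside.
- carton: Bystander: cardboard carton, 120 x 180 x 70 mm. Origin: centre of its underside.
- bulb_box: Bystander: small cardboard box, 70 x 70 x 80 mm. Origin: centre of its underside.

How it is judged:
On the way, in this order (a step that is already met when the one before it is completed fails the run):
1. the canister is tipped to 40 degrees (within 6) and kept there for 0.3 s (value of joint canister between 0.593 and 0.803 rad), for 0.3 s.
2. the canister is back level (within 3.5 degrees) (value of joint canister below 0.061 rad), for 0.2 s.
3. the cap is screwed down until it bottoms out (within 4 degrees), the canister level (value of joint cap below 0.07 rad and value of joint canister below 0.087 rad), for 0.2 s.
At the end, for the whole second after the job is handed in: Cap 90 degrees (within 15) back from its stop and at rest, canister level within 5 degrees, cap held between the fingers (over 4 N, point between the pads within 30 mm of the cap centre) at the end and for the second after; other things within 30 mm of where they stood (value of joint cap between 1.309 and 1.833 rad and velocity of joint cap between -0.1 and 0.1 rad/s and value of joint canister below 0.087 rad and contact force between the fingers and cap above 4 N and distance between the grasp point and cap_center below 0.03 m and distance of each of spare_cap, filter, tape, blue_bin, mug, carton, bulb_box from where it was at the start of the episode below 0.03 m); the arm keeps its last pose, push and grip.
It fails at once if the canister is tipped far past the mark (over 53 degrees) (value of joint canister above 0.925 rad).
It fails at once if one of the other things on the counter is moved by more than 30 mm (distance of any of spare_cap, filter, tape, blue_bin, mug, carton, bulb_box from where it was at the start of the episode above 0.03 m).
It also fails if it takes over 72 s, if anything falls off the work surface, if the arm or the gripper's body presses on something with over 40 N, if the wrist force passes 120 N, or if a joint passes its speed limit or range.

## Working session

There is one attempt and no reset: what is moved stays moved. The work goes in short steps, Python scripts to look and compute and a tool call to move; the robot and the scene stay as the last step left them, time stands still between calls to the robot, and variables do not carry over. Pictures are saved under pics/ and viewed, at most 10 in all, crops included, and the job is handed in when it is done.

Besides the shell and the picture viewer there is one more tool, called after "Request:" in YAML: its name, and indented under it one key for each argument. play_rows: Moves the arm, as the interface text tells. Its arguments: {"type":"object","properties":{"delta_pos":{"type":"array"},"angular":{"type":"array"},"hand":{"type":"array"}},"required":["delta_pos","angular","hand"]}

```bash
mkdir -p pics
cat > h.py <<'E'
import numpy as np, cv2
from plant import robot
from scipy.spatial.transform import Rotation as R
def ray(f,u,v):
    K=np.array(f["camera_matrix"]);k=f["k1"]
    d=np.array([(u-K[0,2])/K[0,0],(v-K[1,2])/K[1,1]]);s=d.copy()
    for _ in range(20): s=d/(1+k*(s@s))
    T=np.array(f["T"]);return T[:3,3],T[:3,:3]@np.r_[s,1]
def at_z(f,u,v,z):
    o,d=ray(f,u,v);return o+d*(z-o[2])/d[2]
def tri(rs):
    A=0;b=0
    for o,d in rs:
        d=d/np.linalg.norm(d);P=np.eye(3)-np.outer(d,d);A=A+P;b=b+P@o
    x=np.linalg.solve(A,b);return x,[np.linalg.norm(np.cross(x-o,d/np.linalg.norm(d))) for o,d in rs]
def proj(f,p):
    T=np.array(f["T"]);c=T[:3,:3].T@(np.array(p)-T[:3,3]);s=c[:2]/c[2];s=s*(1+f["k1"]*(s@s))
    K=np.array(f["camera_matrix"]);return np.array([K[0,0]*s[0]+K[0,2],K[1,1]*s[1]+K[1,2]])
E
python3 - <<'E'
from h import *
for n in ["scene","top","wrist"]:
    f=robot.grab_frame(n);cv2.imwrite(f"pics/{n}0.png",f["img"])
    print(n,np.round(np.array(f["T"]),3).tolist())
    for q in ["cradle","lever_grip","cap_center","cap","canister","spare_cap","filter","tape","mug","carton","bulb_box","blue_bin"]:
        print(q,[(np.round(d["extent"]).tolist(),round(d["score"],2)) for d in robot.spot_in(f,q)[:2]])
o=robot.get_obs();print(o)
E
```

```text
scene [[0.341, 0.783, -0.52, 1.268], [0.94, -0.278, 0.198, -0.294], [0.011, -0.556, -0.831, 1.342], [0.0, 0.0, 0.0, 1.0]]
cradle [([286.0, 261.0, 110.0, 85.0], 0.73)]
lever_grip [([267.0, 245.0, 77.0, 56.0], 0.63)]
cap_center [([291.0, 227.0, 21.0, 19.0], 0.63)]
cap [([290.0, 229.0, 19.0, 20.0], 0.86)]
canister [([269.0, 243.0, 78.0, 52.0], 0.83)]
spare_cap [([330.0, 232.0, 14.0, 16.0], 0.83), ([161.0, 265.0, 33.0, 30.0], 0.26)]
filter [([354.0, 240.0, 31.0, 35.0], 0.6)]
tape [([162.0, 266.0, 32.0, 28.0], 0.96)]
mug [([442.0, 186.0, 34.0, 38.0], 0.81)]
carton [([192.0, 358.0, 84.0, 79.0], 0.97)]
bulb_box []
blue_bin [([478.0, 254.0, 64.0, 64.0], 0.96)]
top [[-0.02, -0.992, 0.122, 0.423], [-1.0, 0.019, -0.005, -0.013], [0.002, -0.122, -0.992, 1.121], [0.0, 0.0, 0.0, 1.0]]
cradle [([360.0, 267.0, 136.0, 88.0], 0.55)]
lever_grip [([375.0, 260.0, 107.0, 48.0], 0.61)]
cap_center [([340.0, 261.0, 27.0, 25.0], 0.72)]
cap [([343.0, 259.0, 26.0, 23.0], 0.74)]
canister []
spare_cap [([282.0, 288.0, 20.0, 22.0], 0.84)]
filter [([261.0, 258.0, 35.0, 31.0], 0.96), ([341.0, 260.0, 25.0, 27.0], 0.1
[... 564 characters left out ...]
_pos': array([-1.27419365e+00,  2.16895137e-01,  1.61339784e+00,  4.95528911e-06,
        1.31133374e+00, -1.12221808e-01]), 'qd': array([ 1.37818776e-06,  1.18164259e-03, -5.34131413e-04,  1.69705525e-04,
       -3.66212565e-04, -4.58572110e-05]), 'joint_torque': array([-1.00142111e-03, -3.96873665e+01, -3.04239500e+01, -2.74247195e-04,
        8.05655327e-04, -2.21653501e-06]), 'tool_pos': array([ 0.24846674, -0.57349089,  0.20780441]), 'tcp_rot': array([-1.71749862e-05,  9.79180593e-01,  2.02991051e-01,  8.17044097e-07]), 'force': array([-0.90585849,  0.06029026,  0.55813198]), 'torque': array([ 0.0420257 , -0.03068927, -0.0256941 ]), 'grasp_force': 0.0, 'finger_gap': 0.08545757035992031}
```

```bash
python3 -c "
import cv2,numpy as np
a=cv2.imread('pics/scene0.png');b=cv2.imread('pics/top0.png')
cv2.imwrite('pics/both0.png',cv2.resize(np.vstack([a,b]),(400,600)))"
```

```text
(no output)
```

View pics/scene0.png

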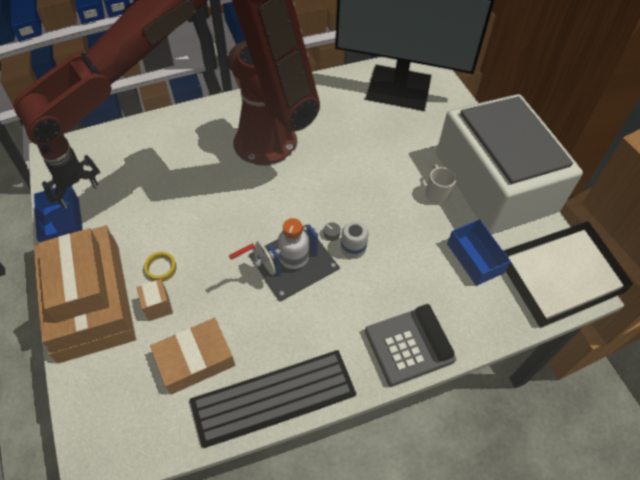

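View pics/top0.png

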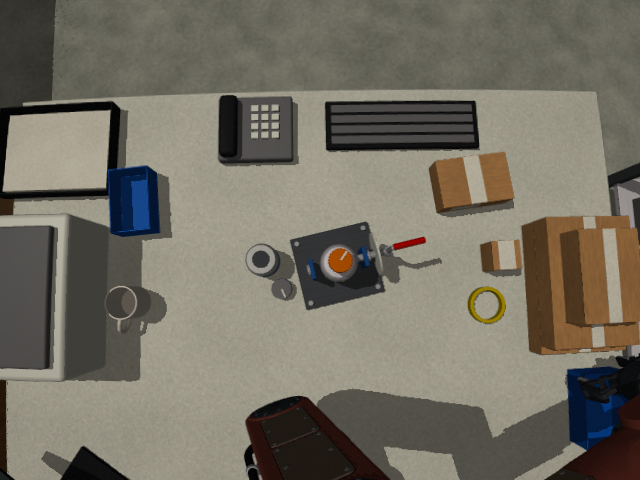

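Run:
```python
from h import *
F={}
for n in ["scene","top"]:
    f=robot.grab_frame(n);F[n]=f
    im=f["img"];hsv=cv2.cvtColor(im,cv2.COLOR_BGR2HSV).astype(int)
    h,s,v=hsv[...,0],hsv[...,1],hsv[...,2]
    box=np.zeros(h.shape,bool);box[200:300,220:440]=1
    red=box&((h<4)|(h>174))&(s>190)&(v>90); org=box&(h>=6)&(h<16)&(s>190)&(v>120)
    ys,xs=np.nonzero(red);f["red"]=None
    for nm,m in (("red",red),("org",org)):
        nn,l,st,c=cv2.connectedComponentsWithStats(m.astype(np.uint8))
        i=1+np.argmax(st[1:,4]);f[nm]=c[i];print(n,nm,st[i],c[i])
        if nm=="red":
            yy,xx=np.nonzero(l==i);P=np.c_[xx,yy].astype(float);d=np.linalg.svd(P-P.mean(0))[2][0] if len(P)<3000 else None
            t=(P-P.mean(0))@d;e=[P.mean(0)+d*t.min(),P.mean(0)+d*t.max()];e.sort(key=lambda q:q[0]);f["ends"]=e;print(e)
a,b=F["scene"],F["top"]
g,e=tri([ray(a,*a["red"]),ray(b,*b["red"])]);print("grip",g,e)
c,e=tri([ray(a,*a["org"]),ray(b,*b["org"])]);print("cap",c,e)
for i in range(2):
    print("end",tri([ray(a,*a["ends"][i]),ray(b,*b["ends"][1-i])]))
print("ends z.185",[at_z(b,*q,.185) for q in b["ends"]],[at_z(a,*q,.185) for q in a["ends"]])
cs=np.array([at_z(b,*q,.012) for q in [(290,240),(367,222),(384,290),(307,308)]]);print("plate",cs,cs.mean(0),np.degrees(np.arctan2(-(cs[0]-cs[1])[0],(cs[0]-cs[1])[1])),np.linalg.norm(cs[0]-cs[1]),np.linalg.norm(cs[1]-cs[2]))
for q,p,z in (("spare",(282,288),.02),("filter",(261,258),.08),("tape",(487,305),.02),("bulb",(502,255),.06)): print(q,at_z(b,*p,z))
cv2.imwrite("pics/z.png",cv2.resize(b["img"][200:320,230:450],None,fx=3.6,fy=3.6,interpolation=2))
```

```text
Traceback (most recent call last):
ValueError: attempt to get argmax of an empty sequence
```

```bash
cat > m.py <<'E'
from h import *
F={}
for n,rx,ox in (("scene",(225,262),(275,310)),("top",(383,435),(320,362))):
    f=robot.grab_frame(n);F[n]=f
    hsv=cv2.cvtColor(f["img"],cv2.COLOR_BGR2HSV).astype(int);h,s,v=hsv[...,0],hsv[...,1],hsv[...,2]
    m0=((h<20)|(h>172))&(s>120)&(v>60)
    for nm,x in (("red",rx),("org",ox)):
        m=m0.copy();m[:200]=0;m[290:]=0;m[:,:x[0]]=0;m[:,x[1]:]=0
        nn,l,st,c=cv2.connectedComponentsWithStats(m.astype(np.uint8))
        i=1+np.argmax(st[1:,4]);f[nm]=c[i];print(n,nm,st[i],c[i],np.median(hsv[l==i],0))
        if nm=="red":
            yy,xx=np.nonzero(l==i);P=np.c_[xx,yy].astype(float);d=np.linalg.svd(P-P.mean(0),full_matrices=False)[2][0]
            t=(P-P.mean(0))@d;e=[P.mean(0)+d*t.min(),P.mean(0)+d*t.max()];e.sort(key=lambda q:q[0]);f["ends"]=e;print(e)
a,b=F["scene"],F["top"]
print("grip",tri([ray(a,*a["red"]),ray(b,*b["red"])]))
print("cap",tri([ray(a,*a["org"]),ray(b,*b["org"])]))
for i in range(2): print("end",tri([ray(a,*a["ends"][i]),ray(b,*b["ends"][1-i])]))
cs=np.array([at_z(b,*q,.012) for q in [(290,240),(367,222),(384,290),(307,308)]]);print("plate",cs.mean(0),np.degrees(np.arctan2(-(cs[0]-cs[1])[0],(cs[0]-cs[1])[1])),np.linalg.norm(cs[0]-cs[1]),np.linalg.norm(cs[1]-cs[2]))
for q,p,z in (("spare",(282,288),.02),("filter",(261,258),.08),("tape",(487,305),.02),("bulb",(502,255),.06)): print(q,at_z(b,*p,z))
cv2.imwrite("pics/z.png",cv2.resize(b["img"][200:320,230:450],None,fx=3.6,fy=3.6,interpolation=2))
E
python3 m.py
```

```text
scene red [230 244  24  15 106] [241.54716981 250.76415094] [  2. 176. 167.]
[array([229.80929007, 256.6175687 ]), array([253.02111877, 245.04234955])]
scene org [283 219  19  20 280] [292.38571429 227.92142857] [ 11. 184. 179.]
top red [393 237  33  13 203] [408.93103448 242.97044335] [  1. 255. 132.]
[array([393.18783414, 246.77687259]), array([425.01947351, 239.08054146])]
top org [328 248  25  25 447] [339.94630872 260.42729306] [ 14. 255. 160.]
grip (array([ 0.52031467, -0.20732304,  0.18493717]), [np.float64(0.00017622569388269153), np.float64(0.00017622569388274972)])
cap (array([ 0.48733115, -0.06089367,  0.17088174]), [np.float64(0.00014728134957464555), np.float64(0.00014728134957467165)])
end (array([ 0.52800571, -0.24084805,  0.18677995]), [np.float64(0.0010585101626683052), np.float64(0.0010585101626683026)])
end (array([ 0.51282747, -0.1743151 ,  0.18356134]), [np.float64(0.00046837891770746713), np.float64(0.0004683789177074931)])
plate [ 0.48756023 -0.0616061   0.012     ] 12.142558868382665 0.19862561735380632 0.17484357336243306
spare [0.43259392 0.07522997 0.02      ]
filter [0.50273414 0.11881596 0.08      ]
tape [ 0.37884564 -0.43114001  0.02      ]
bulb [ 0.4993054  -0.46051992  0.06      ]
```

View pics/z.png

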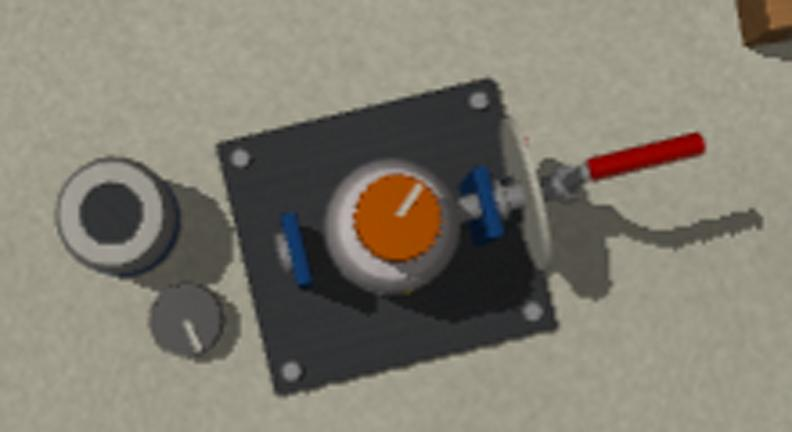

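The close-up shows the orange cap at (340,260) in the top picture with its index line up-right. The red handle runs from (393,247) to (425,239), and the grey spare cap and filter are to the left. Both views agree: grip point (0.520, -0.207, 0.185), cap (0.487, -0.061, 0.171), yaw about 12.6°. I'm moving now.

Request:
play_rows:
  delta_pos:
    - [0.94,-0.54,-0.16]
    - [0.94,-0.54,-0.16]
    - [0.94,-0.54,-0.16]
    - [0.94,-0.54,-0.16]
    - [0.94,-0.54,-0.16]
    - [0.94,-0.54,-0.16]
    - [0.94,-0.54,-0.16]
    - [0.94,-0.54,-0.16]
    - [0.94,-0.54,-0.16]
    - [0.94,-0.54,-0.16]
    - [0.94,-0.54,-0.16]
    - [0.94,-0.54,-0.16]
  angular:
    - [0,0,0]
    - [0,0,0]
    - [0,0,0]
    - [0,0,0]
    - [0,0,0]
    - [0,0,0]
    - [0,0,0]
    - [0,0,0]
    - [0,0,0]
    - [0,0,0]
    - [0,0,0]
    - [0,0,0]
  hand: [1,1,1,1,1,1,1,1,1,1,1,1]

```text
clock: 3.1
tool_pos: [0.4825, -0.2592, 0.2659]
tcp_rot: [0.0, 0.979, 0.203, 0.0]
force: [1.6, -0.1, -0.5]
finger_gap: 0.0853
grasp_force: 0.0
```

Request:
play_rows:
  delta_pos:
    - [0.94,-0.56,0]
    - [0.94,-0.56,0]
    - [0,0,0]
    - [0,0,0]
    - [0,0,0]
    - [0,0,0]
    - [0,0,0]
    - [0,0,0]
    - [0,0,0]
    - [0,0,0]
    - [0,0,0]
    - [0,0,0]
  angular:
    - [0,0,0]
    - [0,0,0]
    - [0,0,-1]
    - [0,0,-1]
    - [0,0,-1]
    - [0,0,-1]
    - [0,0,-1]
    - [0,0,-1]
    - [0,0,-1]
    - [0,0,-1]
    - [0,0,-1]
    - [0,0,-1]
  hand: [1,1,1,1,1,1,1,1,1,1,1,1]

```text
clock: 4.1
tool_pos: [0.5201, -0.2073, 0.2654]
tcp_rot: [0.0, 0.8, 0.6, 0.0]
force: [0.7, 0.1, -0.4]
finger_gap: 0.0847
grasp_force: 0.0
```

Request:
play_rows:
  delta_pos:
    - [0,0,0]
    - [0,0,0]
    - [0,0,0]
    - [0,0,0]
    - [0,0,0]
    - [0,0,0]
    - [0,0,0]
    - [0,0,0]
  angular:
    - [0,0,-1]
    - [0,0,-1]
    - [0,0,-1]
    - [0,0,-1]
    - [0,0,-1]
    - [0,0,-0.84]
    - [0,0,0]
    - [0,0,0]
  hand: [1,1,1,1,1,1,1,1]

```text
clock: 4.77
tool_pos: [0.5201, -0.2074, 0.2654]
tcp_rot: [0.0, 0.626, 0.78, 0.0]
force: [0.6, -0.3, -0.0]
finger_gap: 0.0856
grasp_force: 0.0
```

```bash
cat > s.py <<'E'
from h import *
O=np.array([.4876,-.0611]);Y=np.radians(12.6);X=np.array([np.cos(Y),np.sin(Y)]);V=np.array([-X[1],X[0]])
o=robot.get_obs();q=np.array(o["tcp_rot"]);M=R.from_quat(np.r_[q[1:],q[0]]).as_matrix();p=np.array(o["tool_pos"])
print("t",o["clock"],"p",p.round(4),"xaxis yaw",np.degrees(np.arctan2(M[1,0],M[0,0])).round(2),"z",M[:,2].round(3),"q",np.degrees(o["joint_pos"]).round(1))
g=p-M[:,2]*robot.pinch_z
print("grasp cradle",((g[:2]-O)@X).round(4),((g[:2]-O)@V).round(4),g[2].round(4),"F",o["force"].round(1),o["torque"].round(2),"gap",round(o["finger_gap"],4),"gf",round(o["grasp_force"],1))
for n,t in (("handle",np.array([.5203,-.2073,.185])),("cap",np.array([*O,.171]))): print(n,"tool units",(M.T@(t-g)/.03).round(3))
E
python3 s.py
```

```text
t 4.7667 p [ 0.5201 -0.2074  0.2654] xaxis yaw 102.51 z [ 0. -0. -1.] q [-28.9   2.1  97.7   0.   80.2 -41.4]
grasp cradle -0.0002 -0.1498 0.2841 F [ 0.6 -0.3 -0. ] [0.05 0.04 0.  ] gap 0.0856 gf 0.0
handle tool units [0.    0.007 3.305]
cap tool units [ 4.994e+00 -1.000e-03  3.771e+00]
```

Request:
play_rows:
  delta_pos:
    - [0,0,0.7]
    - [0,0,0.7]
    - [0,0,0.7]
    - [0,0,0.6]
    - [0,0,0.4]
    - [0,0,0.2]
    - [0,0,0]
    - [0,0,0]
    - [0,0,0]
    - [0,0,0]
    - [0,0,0]
    - [0,0,0]
  angular:
    - [0,0,0]
    - [0,0,0]
    - [0,0,0]
    - [0,0,0]
    - [0,0,0]
    - [0,0,0]
    - [0,0,0]
    - [0,0,0]
    - [0,0,0]
    - [0,0,0]
    - [0,0,0]
    - [0,0,0]
  hand: [1,1,1,1,1,1,1,-1,-1,-1,-1,-1]

```text
clock: 5.77
tool_pos: [0.5206, -0.2076, 0.1673]
tcp_rot: [0.001, 0.625, 0.781, 0.0]
force: [0.0, -0.8, -0.2]
finger_gap: 0.0257
grasp_force: 0.0
```

Request:
play_rows:
  delta_pos:
    - [0,0,0]
    - [0,0,0]
    - [0,0,0]
    - [0,0,0]
  angular:
    - [0,0,0]
    - [0,0,0]
    - [0,0,0]
    - [0,0,0]
  hand: [-1,-1,-1,-1]

```text
clock: 6.1
tool_pos: [0.5213, -0.208, 0.1684]
tcp_rot: [0.002, 0.625, 0.781, 0.0]
force: [-0.8, -0.0, 5.7]
finger_gap: 0.0003
grasp_force: 3.0
```

```bash
python3 s.py
```

```text
t 6.1 p [ 0.5213 -0.208   0.1684] xaxis yaw 102.62 z [ 0.003 -0.002 -1.   ] q [-28.9   6.7 103.4  -0.   69.7 -41.5]
grasp cradle 0.0007 -0.1507 0.1871 F [-0.8 -0.   5.7] [0.01 0.12 0.01] gap 0.0003 gf 3.0
handle tool units [ 0.03  -0.024  0.069]
cap tool units [ 5.024 -0.024  0.525]
```

Run:
```python
from h import *
a=robot.grab_frame("wrist")["img"];f=robot.grab_frame("scene");b=f["img"]
b=cv2.resize(b[150:310,180:340],(480,480),interpolation=2)
cv2.imwrite("pics/w1.png",cv2.resize(np.hstack([cv2.resize(a,(640,480)),b]),(800,343)))
g=robot.grab_frame("top")
for n,F in(("s",f),("t",g)): print(n,[(d["extent"],d["score"]) for d in robot.spot_in(F,"cradle")[:1]])
```

```text
s [([285.8, 260.4, 107.8, 83.5], 0.7)]
t [([343.3, 265.2, 103.8, 87.8], 0.76)]
```

View pics/w1.png

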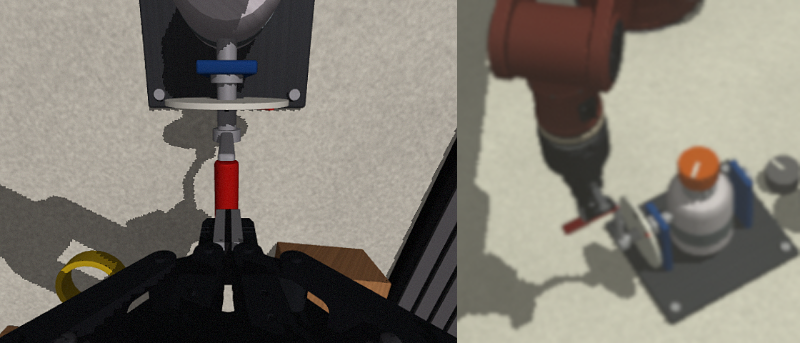

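Run:
```python
from h import *
exec(open("s.py").read().split("\n",1)[1])
f=robot.grab_frame("wrist");print(np.array(f["T"])[:3,3])
W=lambda x,y,z:np.r_[O+X*x+V*y,z]
for y in(-.115,-.15,-.185): print(y,[proj(f,W(x,y,.185)).round(0) for x in(-.007,.007)])
print("tcp",proj(f,p),"grasp",proj(f,g))
hsv=cv2.cvtColor(f["img"],cv2.COLOR_BGR2HSV).astype(int);m=((hsv[...,0]<5)|(hsv[...,0]>174))&(hsv[...,1]>150)&(hsv[...,2]>60)
ys,xs=np.nonzero(m);print(ys.min(),ys.max(),[(y,xs[ys==y].min(),xs[ys==y].max()) for y in range(220,310,8) if (ys==y).any()])
cv2.imwrite("pics/w2.png",cv2.resize(f["img"][190:400,220:430],(600,600),interpolation=2))
```

```text
t 6.35 p [ 0.5213 -0.208   0.1684] xaxis yaw 102.62 z [ 0.003 -0.002 -1.   ] q [-28.9   6.7 103.4  -0.   69.7 -41.5]
grasp cradle 0.0008 -0.1507 0.1871 F [-1.   0.3  6.1] [0.04 0.15 0.04] gap 0.0001 gf 3.0
handle tool units [ 0.03  -0.025  0.07 ]
cap tool units [ 5.025 -0.025  0.526]
[ 0.50564968 -0.13303677  0.33306378]
-0.115 [array([296., 226.]), array([331., 226.])]
-0.15 [array([297., 305.]), array([330., 305.])]
-0.185 [array([298., 375.]), array([329., 375.])]
tcp [315.62536727 290.07167915] grasp [315.25200782 308.92377435]
152 292 [(228, np.int64(302), np.int64(332)), (236, np.int64(301), np.int64(333)), (244, np.int64(302), np.int64(333)), (252, np.int64(301), np.int64(333)), (260, np.int64(302), np.int64(333)), (268, np.int64(302), np.int64(332)), (276, np.int64(302), np.int64(332)), (284, np.int64(302), np.int64(332)), (292, np.int64(301), np.int64(332))]
```

View pics/w2.png

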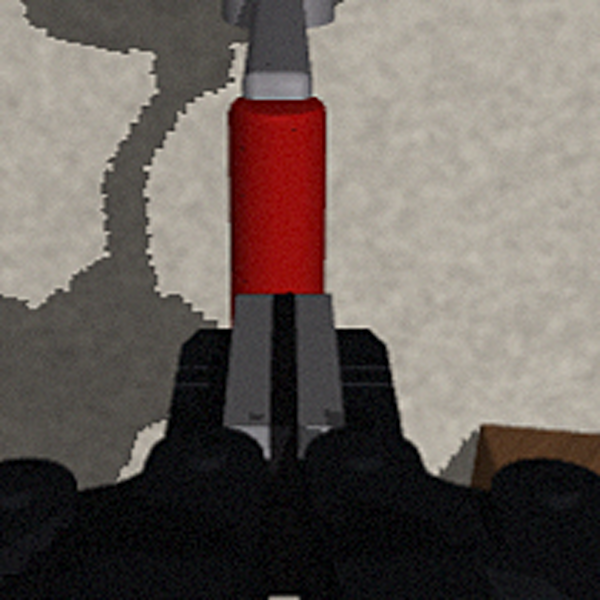

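The wrist view shows shut fingers, with the tips at about (317,292) lying over the bar rather than around it. I'll raise the arm and re-measure the bar height from two wrist positions.

Request:
play_rows:
  delta_pos:
    - [0,0,-0.3]
    - [0,0,-0.6]
    - [0,0,-0.8]
    - [0,0,-0.8]
    - [0,0,-0.8]
    - [0,0,0]
    - [0,0,0]
  angular:
    - [0,0,0]
    - [0,0,0]
    - [0,0,0]
    - [0,0,0]
    - [0,0,0]
    - [0,0,0]
    - [0,0,0]
  hand: [-1,-1,-1,-1,-1,-1,-1]

```text
clock: 6.98
tool_pos: [0.5211, -0.2079, 0.2676]
tcp_rot: [0.002, 0.625, 0.781, 0.0]
force: [-0.7, 0.8, -0.1]
finger_gap: -0.0001
grasp_force: 0.0
```

```bash
cat > w.py <<'E'
exec(open("s.py").read())
import json,sys
print("pinch",robot.pinch_z)
f=robot.grab_frame("wrist");cv2.imwrite(sys.argv[1],f["img"])
hsv=cv2.cvtColor(f["img"],cv2.COLOR_BGR2HSV).astype(int);m=((hsv[...,0]<5)|(hsv[...,0]>174))&(hsv[...,1]>150)&(hsv[...,2]>60)
n,l,st,c=cv2.connectedComponentsWithStats(m.astype(np.uint8))
i=1+np.argmax(st[1:,4]);ys,xs=np.nonzero(l==i);y0=ys.min();print(st[i])
for y in (y0+8,ys.max()-8): print(y,xs[ys==y].min(),xs[ys==y].max())
W=lambda x,y,z:np.r_[O+X*x+V*y,z]
for y in(-.115,-.15,-.185): print(y,[proj(f,W(x,y,.185)).round(0) for x in(-.007,.007)])
print("tcp",proj(f,p),"grasp",proj(f,g))
o1,d1=ray(f,(xs[ys==y0+8].min()+xs[ys==y0+8].max())/2,y0)
json.dump([list(o1),list(d1)],open(sys.argv[1]+".json","w"))
# front-end height given end y=-.115
k=(-.115-(o1[:2]-O)@V)/(d1[:2]@V);print("end at y=-.115:",(o1+k*d1).round(4))
E
python3 w.py pics/w3.png
```

```text
t 6.9833 p [ 0.5211 -0.2079  0.2676] xaxis yaw 102.62 z [ 0.004 -0.002 -1.   ] q [-28.9   2.   97.6   0.   80.2 -41.5]
grasp cradle 0.0006 -0.1505 0.2863 F [-0.7  0.8 -0.1] [0.01 0.03 0.02] gap -0.0001 gf 0.0
handle tool units [ 0.033 -0.031  3.376]
cap tool units [ 5.028 -0.032  3.829]
pinch 0.0187
[ 307  185   21  102 1978]
193 307 327
278 308 326
-0.115 [array([304., 185.]), array([326., 185.])]
-0.15 [array([305., 237.]), array([326., 237.])]
-0.185 [array([305., 285.]), array([325., 285.])]
tcp [315.57747941 290.08301638] grasp [315.20041466 308.9372278 ]
end at y=-.115: [ 0.5139 -0.1731  0.1855]
```

View pics/w3.png

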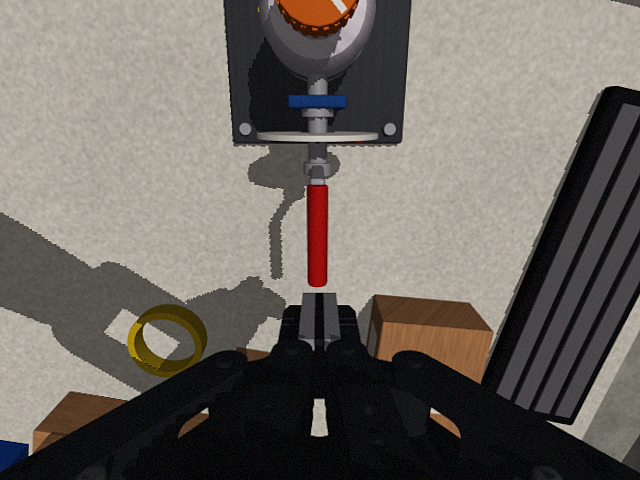

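Both wrist positions put the bar end at z = 0.185, so the bar is where I thought. The shut fingertips at row 292 look about 20 mm shorter than the TCP, so I'll regrasp about 20 mm lower, where there is free space below.

Request:
play_rows:
  delta_pos:
    - [0,-0.03,0]
    - [0,0,0]
    - [0,0,0]
    - [0,0,0]
    - [0,0,0.3]
    - [0,0,0.6]
    - [0,0,0.7]
    - [0,0,0.7]
    - [0,0,0.7]
    - [0,0,0.5]
    - [0,0,0.3]
    - [0,0,0.2]
  angular:
    - [0,0,0]
    - [0,0,0]
    - [0,0,0]
    - [0,0,0]
    - [0,0,0]
    - [0,0,0]
    - [0,0,0]
    - [0,0,0]
    - [0,0,0]
    - [0,0,0]
    - [0,0,0]
    - [0,0,0]
  hand: [1,1,1,1,1,1,1,1,1,1,1,1]

```text
clock: 8.03
tool_pos: [0.5181, -0.2069, 0.1432]
tcp_rot: [-0.002, 0.625, 0.781, -0.0]
force: [-0.8, 0.4, 1.3]
finger_gap: 0.0855
grasp_force: 0.0
```

Request:
play_rows:
  delta_pos:
    - [0,0,0]
    - [0,0,0]
    - [0,0,0]
    - [0,0,0]
    - [0,0,0]
    - [0,0,0]
    - [0,0,0]
    - [0,0,0]
    - [0,0,0]
    - [0,0,0]
  angular:
    - [0,0,0]
    - [0,0,0]
    - [0,0,0]
    - [0,0,0]
    - [0,0,0]
    - [0,0,0]
    - [0,0,0]
    - [0,0,0]
    - [0,0,0]
    - [0,0,0]
  hand: [1,-1,-1,-1,-1,-1,-1,-1,-1,-1]

```text
clock: 8.87
tool_pos: [0.5202, -0.2076, 0.1462]
tcp_rot: [0.001, 0.625, 0.781, 0.001]
force: [2.4, 0.7, 1.3]
finger_gap: 0.012
grasp_force: 58.6
```

```bash
python3 s.py
```

```text
t 8.8667 p [ 0.5202 -0.2076  0.1462] xaxis yaw 102.62 z [ 0.002 -0.    -1.   ] q [-29.    8.  104.5   0.   67.4 -41.6]
grasp cradle -0.0002 -0.1501 0.1649 F [2.4 0.7 1.3] [ 0.15 -0.39 -0.05] gap 0.012 gf 58.6
handle tool units [ 0.008  0.009 -0.671]
cap tool units [ 5.002  0.009 -0.208]
```

Request:
play_rows:
  delta_pos:
    - [0,0.165,0.005]
    - [0,0.165,0.014]
    - [0,0.163,0.024]
    - [0,0.162,0.033]
    - [0,0.16,0.043]
    - [0,0.157,0.052]
    - [0,0.154,0.061]
    - [0,0.15,0.07]
    - [0,0.145,0.079]
    - [0,0.14,0.087]
    - [0,0.135,0.095]
    - [0,0.129,0.103]
  angular:
    - [0,0,0]
    - [0,0,0]
    - [0,0,0]
    - [0,0,0]
    - [0,0,0]
    - [0,0,0]
    - [0,0,0]
    - [0,0,0]
    - [0,0,0]
    - [0,0,0]
    - [0,0,0]
    - [0,0,0]
  hand: [-1,-1,-1,-1,-1,-1,-1,-1,-1,-1,-1,-1]

```text
clock: 9.87
tool_pos: [0.5693, -0.1967, 0.1255]
tcp_rot: [-0.003, 0.625, 0.781, -0.003]
force: [-7.5, -0.9, 9.9]
finger_gap: 0.0122
grasp_force: 65.6
```

Request:
play_rows:
  delta_pos:
    - [0,0,0]
    - [0,0,0]
    - [0,0,0]
    - [0,0,0]
    - [0,0,0]
    - [0,0,0]
  angular:
    - [0,0,0]
    - [0,0,0]
    - [0,0,0]
    - [0,0,0]
    - [0,0,0]
    - [0,0,0]
  hand: [-1,-1,-1,-1,-1,-1]

```text
clock: 10.37
tool_pos: [0.5699, -0.1965, 0.1251]
tcp_rot: [-0.002, 0.625, 0.781, -0.003]
force: [-5.1, -1.5, 4.9]
finger_gap: 0.0122
grasp_force: 65.0
```

```bash
python3 s.py
python3 - <<'E'
from h import *
a=robot.grab_frame("scene")["img"][180:320,200:360]
cv2.imwrite("pics/t1.png",cv2.resize(a,(640,560),interpolation=2))
E
```

```text
t 10.3667 p [ 0.5699 -0.1965  0.1251] xaxis yaw 102.67 z [-0.007 -0.001 -1.   ] q [-25.6  14.7  99.1  -0.3  66.6 -38.1]
grasp cradle 0.0509 -0.1501 0.1438 F [-5.1 -1.5  4.9] [-0.42  1.16  0.06] gap 0.0122 gf 65.0
handle tool units [ 0.011 -1.705 -1.362]
cap tool units [ 5.005 -1.697 -0.895]
```

View pics/t1.png

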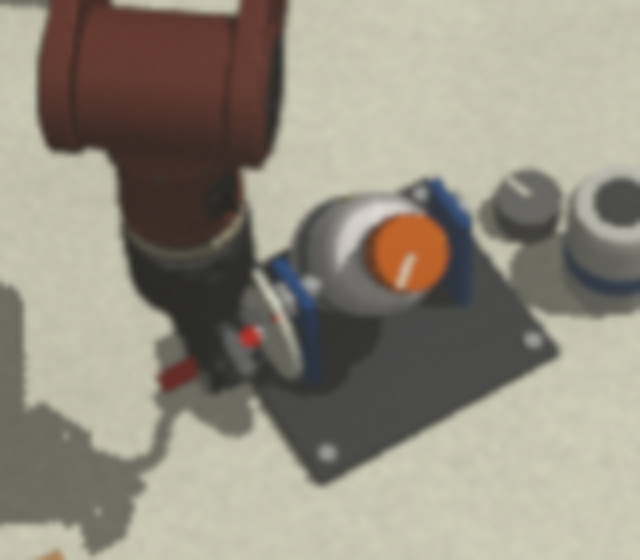

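The canister is tipped, with the cap at about crop (410,252) and the handle still gripped. I'll measure the angle from the cap's position.

Run:
```python
from h import *
exec(open("s.py").read().split("\n",1)[1])
rs=[]
for n in("scene","top"):
    f=robot.grab_frame(n);hsv=cv2.cvtColor(f["img"],cv2.COLOR_BGR2HSV).astype(int)
    m=(hsv[...,0]<20)&(hsv[...,0]>7)&(hsv[...,1]>120)&(hsv[...,2]>60)
    u,v=proj(f,[*(O+X*.045),.155]).astype(int);k=np.zeros_like(m);k[v-22:v+22,u-22:u+22]=1;m&=k
    ys,xs=np.nonzero(m);print(n,len(xs),xs.mean(),ys.mean());rs.append(ray(f,xs.mean(),ys.mean()))
c,e=tri(rs);x=(c[:2]-O)@X;print(c,e,x,"theta",np.arctan2(x,c[2]-.1))
```

```text
t 10.4167 p [ 0.5699 -0.1965  0.1251] xaxis yaw 102.67 z [-0.007 -0.001 -1.   ] q [-25.6  14.7  99.1  -0.3  66.6 -38.1]
grasp cradle 0.0509 -0.1501 0.1438 F [-5.6 -1.9  4.6] [-0.36  1.26 -0.04] gap 0.0121 gf 65.0
handle tool units [ 0.011 -1.705 -1.362]
cap tool units [ 5.005 -1.696 -0.895]
scene 296 301.77364864864865 242.52364864864865
top 491 334.65987780040734 241.85336048879836
[ 0.52929091 -0.05038439  0.15586794] [np.float64(0.000976724032479198), np.float64(0.0009767240324791767)] 0.043024390340223026 theta 0.6562469710907932
```

Request:
play_rows:
  delta_pos:
    - [0,0.07,0.05]
    - [0,0,0]
    - [0,0,0]
    - [0,0,0]
    - [0,0,0]
    - [0,0,0]
    - [0,-0.07,-0.05]
    - [0,-0.13,-0.1]
    - [0,-0.135,-0.095]
    - [0,-0.14,-0.087]
    - [0,-0.145,-0.079]
    - [0,-0.15,-0.07]
  angular:
    - [0,0,0]
    - [0,0,0]
    - [0,0,0]
    - [0,0,0]
    - [0,0,0]
    - [0,0,0]
    - [0,0,0]
    - [0,0,0]
    - [0,0,0]
    - [0,0,0]
    - [0,0,0]
    - [0,0,0]
  hand: [-1,-1,-1,-1,-1,-1,-1,-1,-1,-1,-1,-1]

```text
clock: 11.52
tool_pos: [0.553, -0.2001, 0.1366]
tcp_rot: [0.001, 0.625, 0.78, 0.001]
force: [4.6, -2.7, -12.9]
finger_gap: 0.0119
grasp_force: 61.6
```

Request:
play_rows:
  delta_pos:
    - [0,-0.154,-0.061]
    - [0,-0.157,-0.052]
    - [0,-0.16,-0.043]
    - [0,-0.162,-0.033]
    - [0,-0.163,-0.024]
    - [0,-0.165,-0.014]
    - [0,-0.165,-0.005]
    - [0,-0.1,0]
    - [0,-0.05,0]
    - [0,0,0]
    - [0,0,0]
    - [0,0,0]
  angular:
    - [0,0,0]
    - [0,0,0]
    - [0,0,0]
    - [0,0,0]
    - [0,0,0]
    - [0,0,0]
    - [0,0,0]
    - [0,0,0]
    - [0,0,0]
    - [0,0,0]
    - [0,0,0]
    - [0,0,0]
  hand: [-1,-1,-1,-1,-1,-1,-1,-1,-1,-1,-1,-1]

```text
clock: 12.52
tool_pos: [0.5204, -0.2075, 0.1461]
tcp_rot: [0.005, 0.626, 0.78, 0.005]
force: [13.5, 1.1, -7.7]
finger_gap: 0.012
grasp_force: 58.7
```

```bash
python3 s.py; python3 m.py | grep -E "cap|end"
```

```text
t 12.5167 p [ 0.5204 -0.2075  0.1461] xaxis yaw 102.54 z [ 0.014  0.001 -1.   ] q [-29.2   7.6 105.    0.5  66.7 -41.9]
grasp cradle -0.0001 -0.15 0.1648 F [13.5  1.1 -7.7] [ 0.25 -2.2   0.01] gap 0.012 gf 58.7
handle tool units [ 0.005  0.015 -0.673]
cap tool units [ 5.00e+00  3.00e-03 -2.16e-01]
cap (array([ 0.48731785, -0.06091519,  0.1707092 ]), [np.float64(0.00018295571129027595), np.float64(0.0001829557112902628)])
end (array([ 0.59385173, -0.23637654,  0.28265779]), [np.float64(0.007366163161175838), np.float64(0.007366163161175783)])
end (array([ 0.41301625, -0.20642682,  0.01467433]), [np.float64(0.0011937824552461637), np.float64(0.0011937824552461763)])
```

Request:
play_rows:
  delta_pos:
    - [0,0.15,0]
    - [0,0,0]
    - [0,0,0]
    - [0,0,0]
    - [0,0,0]
    - [0,0,0]
    - [0,0,-0.3]
    - [0,0,-0.7]
    - [0,0,-0.8]
    - [0,0,-0.8]
    - [0,0,-0.8]
    - [0,0,-0.4]
  angular:
    - [0,0,0]
    - [0,0,0]
    - [0,0,0]
    - [0,0,0]
    - [0,0,0]
    - [0,0,0]
    - [0,0,0]
    - [0,0,0]
    - [0,0,0]
    - [0,0,0]
    - [0,0,0]
    - [0,0,0]
  hand: [-1,1,1,1,1,1,1,1,1,1,1,1]

```text
clock: 13.62
tool_pos: [0.5207, -0.2084, 0.2639]
tcp_rot: [0.003, 0.625, 0.781, 0.001]
force: [1.0, -0.1, 0.9]
finger_gap: 0.0852
grasp_force: 0.0
```

Request:
play_rows:
  delta_pos:
    - [0.5,0,0]
    - [0.9,0,0]
    - [0.9,0,0]
    - [0.9,0,0]
    - [0.9,0,0]
    - [0.6,0,0]
    - [0.3,0,0]
    - [0,0,0]
    - [0,0,0]
  angular:
    - [0,0,0]
    - [0,0,0]
    - [0,0,0]
    - [0,0,0]
    - [0,0,0]
    - [0,0,0]
    - [0,0,0]
    - [0,0,0]
    - [0,0,0]
  hand: [1,1,1,1,1,1,1,1,1]

```text
clock: 14.37
tool_pos: [0.4859, -0.0608, 0.2585]
tcp_rot: [-0.0, 0.625, 0.781, -0.0]
force: [-0.2, 0.9, 1.1]
finger_gap: 0.0852
grasp_force: 0.0
```

Request:
play_rows:
  delta_pos:
    - [0,0,0]
    - [0,0,0]
    - [0,0,0]
    - [0,0,0]
    - [0,0,0]
    - [0,0,0]
    - [0,0,0]
    - [0,0,0]
    - [0,0,0]
    - [0,0,0]
    - [0,0,0]
    - [0,0,0]
  angular:
    - [0,0,-1]
    - [0,0,-1]
    - [0,0,-1]
    - [0,0,-1]
    - [0,0,-1]
    - [0,0,-1]
    - [0,0,-1]
    - [0,0,-1]
    - [0,0,-1]
    - [0,0,-1]
    - [0,0,-1]
    - [0,0,-1]
  hand: [1,1,1,1,1,1,1,1,1,1,1,1]

```text
clock: 15.37
tool_pos: [0.4866, -0.0626, 0.2589]
tcp_rot: [-0.0, 0.15, 0.989, -0.0]
force: [0.0, -0.1, -0.4]
finger_gap: 0.0854
grasp_force: 0.0
```

Request:
play_rows:
  delta_pos:
    - [0,0,0]
    - [0,0,0]
    - [0,0,0]
    - [0,0,0]
  angular:
    - [0,0,-1]
    - [0,0,-1]
    - [0,0,0]
    - [0,0,0]
  hand: [1,1,1,1]

```text
clock: 15.7
tool_pos: [0.4865, -0.0622, 0.259]
tcp_rot: [-0.0, 0.066, 0.998, -0.0]
force: [0.1, 0.1, 0.2]
finger_gap: 0.0852
grasp_force: 0.0
```

```bash
python3 s.py; python3 m.py | grep -E "cap|end|grip"
python3 - <<'E'
from h import *
exec(open("s.py").read().split("\n",1)[1])
f=robot.grab_frame("wrist");cv2.imwrite("pics/c1.png",f["img"])
print(proj(f,[*O,.185]), [proj(f,p-M[:,2]*d+M[:,0]*.011+M[:,1]*s).round() for d in(0,.013,.02,.036) for s in(-.0425,.0425)])
E
```

```text
t 15.7 p [ 0.4865 -0.0622  0.259 ] xaxis yaw 172.41 z [-0.001 -0.    -1.   ] q [-15.5  -6.6 106.8  -0.   79.9 -97.9]
grasp cradle -0.0013 -0.0008 0.2777 F [0.1 0.1 0.2] [-0.03  0.04 -0.  ] gap 0.0852 gf 0.0
handle tool units [-1.757 -4.646  3.09 ]
cap tool units [-0.033  0.041  3.556]
grip (array([ 0.50122824, -0.19977378,  0.14886509]), [np.float64(0.006827626320799413), np.float64(0.006827626320799401)])
cap (array([ 0.53614381, -0.07130179,  0.24094892]), [np.float64(0.0031890134427365337), np.float64(0.003189013442736539)])
end (array([ 0.56720214, -0.22031989,  0.23120764]), [np.float64(0.024149305953784783), np.float64(0.024149305953784773)])
end (array([ 0.42700796, -0.17472324,  0.06093481]), [np.float64(0.014223581296622436), np.float64(0.014223581296622378)])
t 15.8 p [ 0.4864 -0.0618  0.2591] xaxis yaw 172.47 z [-0. -0. -1.] q [-15.4  -6.7 106.8  -0.   79.9 -97.9]
grasp cradle -0.0013 -0.0004 0.2778 F [-0.7  0.1 -0.1] [-0.02  0.04  0.06] gap 0.0855 gf 0.0
handle tool units [-1.755 -4.66   3.093]
cap tool units [-0.036  0.029  3.56 ]
[319.33049217 241.27947741] [array([225., 265.]), array([411., 265.]), array([217., 276.]), array([418., 276.]), array([213., 283.]), array([422., 283.]), array([201., 301.]), array([433., 301.])]
```

View pics/c1.png

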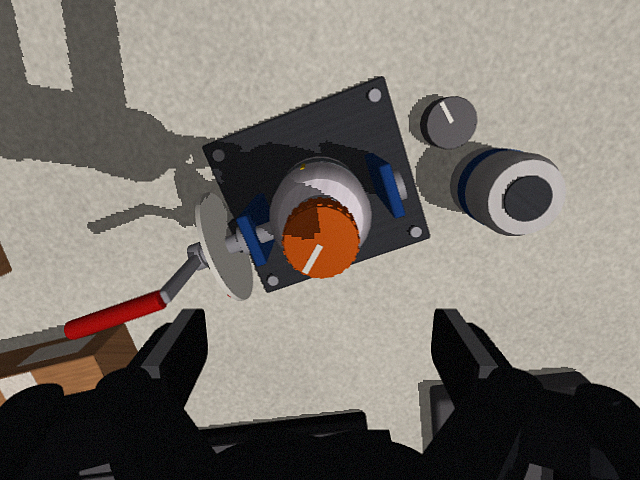

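Cap centred at (321,241) as predicted. The open fingertips at row 310 confirm the tips sit about 24 mm short of the nominal TCP. I'll descend to TCP z of about 0.134 and grip.

Request:
play_rows:
  delta_pos:
    - [-0.036,0.03,0.4]
    - [0,0,0.7]
    - [0,0,0.7]
    - [0,0,0.7]
    - [0,0,0.7]
    - [0,0,0.5]
    - [0,0,0.3]
    - [0,0,0.17]
    - [0,0,0]
    - [0,0,0]
    - [0,0,0]
    - [0,0,0]
  angular:
    - [0,0,0]
    - [0,0,0]
    - [0,0,0]
    - [0,0,0]
    - [0,0,0]
    - [0,0,0]
    - [0,0,0]
    - [0,0,0]
    - [0,0,0]
    - [0,0,0]
    - [0,0,0]
    - [0,0,0]
  hand: [1,1,1,1,1,1,1,1,1,1,1,-1]

```text
clock: 16.85
tool_pos: [0.4887, -0.0607, 0.1355]
tcp_rot: [0.001, 0.064, 0.998, -0.0]
force: [0.4, 0.3, 0.6]
finger_gap: 0.0755
grasp_force: 0.0
```

Request:
play_rows:
  delta_pos:
    - [0,0,0]
    - [0,0,0]
    - [0,0,0]
    - [0,0,0]
    - [0,0,0]
    - [0,0,0]
    - [0,0,0]
  angular:
    - [0,0,0]
    - [0,0,0]
    - [0,0,0]
    - [0,0,0]
    - [0,0,0]
    - [0,0,0]
    - [0,0,0]
  hand: [-1,-1,-1,-1,-1,-1,-1]

```text
clock: 17.43
tool_pos: [0.4881, -0.061, 0.1352]
tcp_rot: [0.001, 0.064, 0.998, -0.0]
force: [-1.6, -0.8, 5.6]
finger_gap: 0.0483
grasp_force: 61.1
```

```bash
python3 s.py
```

```text
t 17.4333 p [ 0.4881 -0.061   0.1352] xaxis yaw 172.63 z [ 0.001 -0.001 -1.   ] q [-15.3   0.5 113.9  -0.   65.6 -97.9]
grasp cradle 0.0005 0.0001 0.1539 F [-1.6 -0.8  5.6] [-0.24  0.3  -0.03] gap 0.0483 gf 61.1
handle tool units [-1.692 -4.702 -1.03 ]
cap tool units [ 0.015 -0.008 -0.569]
```

Request:
play_rows:
  delta_pos:
    - [0,0,0.003]
    - [0,0,0.003]
    - [0,0,0.003]
    - [0,0,0.003]
    - [0,0,0.003]
    - [0,0,0.003]
    - [0,0,0.003]
    - [0,0,0.003]
    - [0,0,0.003]
    - [0,0,0.003]
    - [0,0,0.003]
    - [0,0,0.003]
  angular:
    - [0,0,1]
    - [0,0,1]
    - [0,0,1]
    - [0,0,1]
    - [0,0,1]
    - [0,0,1]
    - [0,0,1]
    - [0,0,1]
    - [0,0,1]
    - [0,0,1]
    - [0,0,1]
    - [0,0,1]
  hand: [-1,-1,-1,-1,-1,-1,-1,-1,-1,-1,-1,-1]

```text
clock: 18.43
tool_pos: [0.488, -0.0611, 0.1342]
tcp_rot: [0.001, 0.556, 0.831, -0.0]
force: [-1.8, -2.5, 6.3]
finger_gap: 0.0485
grasp_force: 61.2
```

```bash
python3 s.py
```

```text
t 18.4333 p [ 0.488  -0.0611  0.1342] xaxis yaw 112.41 z [ 0.001 -0.002 -1.   ] q [-1.530e+01  5.000e-01  1.139e+02 -1.000e-01  6.550e+01 -3.760e+01]
grasp cradle 0.0004 -0.0001 0.1529 F [-1.8 -2.5  6.3] [-0.32  0.4   0.09] gap 0.0485 gf 61.2
handle tool units [-4.918 -0.863 -1.061]
cap tool units [ 0.004 -0.012 -0.603]
```

Request:
play_rows:
  delta_pos:
    - [0,0,0.003]
    - [0,0,0.003]
    - [0,0,0.003]
    - [0,0,0.003]
    - [0,0,0.003]
    - [0,0,0.003]
    - [0,0,0.003]
    - [0,0,0.003]
    - [0,0,0.003]
  angular:
    - [0,0,1]
    - [0,0,1]
    - [0,0,1]
    - [0,0,1]
    - [0,0,1]
    - [0,0,1]
    - [0,0,1]
    - [0,0,1]
    - [0,0,1]
  hand: [-1,-1,-1,-1,-1,-1,-1,-1,-1]

```text
clock: 19.18
tool_pos: [0.4879, -0.0612, 0.1334]
tcp_rot: [0.001, 0.832, 0.555, -0.0]
force: [-2.0, -1.4, 7.1]
finger_gap: 0.0487
grasp_force: 61.2
```

```bash
python3 s.py
```

```text
t 19.1833 p [ 0.4879 -0.0612  0.1334] xaxis yaw 67.41 z [ 0.    -0.002 -1.   ] q [-1.530e+01  6.000e-01  1.139e+02 -1.000e-01  6.540e+01  7.400e+00]
grasp cradle 0.0003 -0.0001 0.1521 F [-2.  -1.4  7.1] [-0.28  0.51  0.11] gap 0.0487 gf 61.2
handle tool units [-4.085  2.87  -1.088]
cap tool units [-0.004 -0.009 -0.629]
```

Request:
play_rows:
  delta_pos:
    - [0,0,0.003]
    - [0,0,0.003]
    - [0,0,0.003]
  angular:
    - [0,0,1]
    - [0,0,1]
    - [0,0,0]
  hand: [-1,-1,-1]

```text
clock: 19.43
tool_pos: [0.4879, -0.0611, 0.1332]
tcp_rot: [0.001, 0.877, 0.481, -0.0]
force: [-2.5, -2.4, 7.8]
finger_gap: 0.0483
grasp_force: 61.2
```

```bash
python3 s.py | head -2
```

```text
t 19.4333 p [ 0.4879 -0.0611  0.1332] xaxis yaw 57.47 z [ 0.    -0.001 -1.   ] q [-1.53e+01  6.00e-01  1.14e+02 -1.00e-01  6.54e+01  1.73e+01]
grasp cradle 0.0003 -0.0001 0.1519 F [-2.5 -2.4  7.8] [-0.31  0.57 -0.09] gap 0.0483 gf 61.2
```

Request:
play_rows:
  delta_pos:
    - [0,0,0.003]
    - [0,0,0.003]
    - [0,0,0.0]
  angular:
    - [0,0,1]
    - [0,0,1]
    - [0,0,0]
  hand: [-1,-1,-1]

```text
clock: 19.68
tool_pos: [0.4879, -0.0611, 0.1331]
tcp_rot: [0.001, 0.915, 0.402, -0.0]
force: [-2.7, -1.4, 7.4]
finger_gap: 0.0485
grasp_force: 61.2
```

```bash
python3 s.py | head -2
```

```text
t 19.6833 p [ 0.4879 -0.0611  0.1331] xaxis yaw 47.46 z [ 0.    -0.001 -1.   ] q [-1.53e+01  6.00e-01  1.14e+02 -1.00e-01  6.54e+01  2.73e+01]
grasp cradle 0.0003 -0.0 0.1518 F [-2.7 -1.4  7.4] [-0.35  0.55 -0.05] gap 0.0485 gf 61.2
```

Request:
play_rows:
  delta_pos:
    - [0,0,0.003]
    - [0,0,0.003]
  angular:
    - [0,0,1]
    - [0,0,1]
  hand: [-1,-1]

```text
clock: 19.85
tool_pos: [0.4878, -0.0612, 0.1329]
tcp_rot: [0.001, 0.947, 0.322, -0.0]
force: [-2.7, -1.0, 7.1]
finger_gap: 0.0483
grasp_force: 61.3
```

```bash
python3 s.py | head -2
```

```text
t 19.85 p [ 0.4878 -0.0612  0.1329] xaxis yaw 37.52 z [ 0.    -0.002 -1.   ] q [-1.53e+01  6.00e-01  1.14e+02 -1.00e-01  6.54e+01  3.73e+01]
grasp cradle 0.0002 -0.0001 0.1516 F [-2.7 -1.   7.1] [-0.19  0.48  1.25] gap 0.0483 gf 61.3
```

Request:
play_rows:
  delta_pos:
    - [0,0,0.003]
    - [0,0,0.003]
  angular:
    - [0,0,1]
    - [0,0,1]
  hand: [-1,-1]

```text
clock: 20.02
tool_pos: [0.4872, -0.0616, 0.1326]
tcp_rot: [0.002, 0.971, 0.239, -0.001]
force: [-4.7, -3.7, 7.8]
finger_gap: 0.0487
grasp_force: 61.8
```

```bash
python3 s.py | head -2
```

```text
t 20.0167 p [ 0.4872 -0.0616  0.1326] xaxis yaw 27.64 z [-0.002 -0.004 -1.   ] q [-15.3   0.6 114.   -0.2  65.4  47.2]
grasp cradle -0.0005 -0.0003 0.1513 F [-4.7 -3.7  7.8] [-0.38  0.7   0.09] gap 0.0487 gf 61.8
```

Request:
play_rows:
  delta_pos:
    - [0,0,0.003]
    - [0,0,0.003]
  angular:
    - [0,0,1]
    - [0,0,1]
  hand: [-1,-1]

```text
clock: 20.18
tool_pos: [0.4886, -0.0609, 0.1326]
tcp_rot: [0.001, 0.988, 0.153, 0.001]
force: [-1.4, -0.4, 3.9]
finger_gap: 0.0482
grasp_force: 62.0
```

```bash
python3 s.py | head -2
```

```text
t 20.1833 p [ 0.4886 -0.0609  0.1326] xaxis yaw 17.64 z [ 0.002 -0.002 -1.   ] q [-1.52e+01  7.00e-01  1.14e+02 -1.00e-01  6.52e+01  5.72e+01]
grasp cradle 0.001 0.0 0.1513 F [-1.4 -0.4  3.9] [-0.06 -0.    1.53] gap 0.0482 gf 62.0
```

Request:
play_rows:
  delta_pos:
    - [0,0,0]
    - [0,0,0]
    - [0,0,0]
    - [0,0,0]
  angular:
    - [0,0,0]
    - [0,0,0]
    - [0,0,0]
    - [0,0,0]
  hand: [-1,-1,-1,-1]

```text
clock: 20.52
tool_pos: [0.4886, -0.0609, 0.1325]
tcp_rot: [0.001, 0.988, 0.156, 0.001]
force: [-1.3, -0.4, 6.4]
finger_gap: 0.0483
grasp_force: 62.1
```

```bash
python3 s.py | head -2
python3 - <<'E'
from h import *
for n,c in(("top",(340,260)),("scene",(292,228))):
    a=robot.grab_frame(n)["img"][c[1]-25:c[1]+25,c[0]-30:c[0]+30];cv2.imwrite("pics/b_%s.png"%n,cv2.resize(a,(480,400),interpolation=2))
E
```

```text
t 20.5167 p [ 0.4886 -0.0609  0.1325] xaxis yaw 17.97 z [ 0.002 -0.002 -1.   ] q [-1.52e+01  7.00e-01  1.14e+02 -1.00e-01  6.52e+01  5.69e+01]
grasp cradle 0.001 0.0 0.1512 F [-1.3 -0.4  6.4] [-0.09  0.07  1.35] gap 0.0483 gf 62.1
```

Request:
play_rows:
  delta_pos:
    - [0,0,-0.003]
    - [0,0,-0.003]
    - [0,0,-0.003]
    - [0,0,-0.003]
    - [0,0,-0.003]
    - [0,0,-0.003]
    - [0,0,-0.003]
    - [0,0,-0.003]
    - [0,0,-0.003]
    - [0,0,-0.003]
    - [0,0,-0.003]
    - [0,0,-0.003]
  angular:
    - [0,0,-0.5]
    - [0,0,-0.9]
    - [0,0,-0.9]
    - [0,0,-0.9]
    - [0,0,-0.9]
    - [0,0,-0.9]
    - [0,0,-0.9]
    - [0,0,-0.9]
    - [0,0,-0.9]
    - [0,0,-0.9]
    - [0,0,-0.9]
    - [0,0,-0.9]
  hand: [-1,-1,-1,-1,-1,-1,-1,-1,-1,-1,-1,-1]

```text
clock: 21.62
tool_pos: [0.4882, -0.0604, 0.1333]
tcp_rot: [0.0, 0.82, 0.572, 0.001]
force: [-2.1, -0.2, 4.4]
finger_gap: 0.0484
grasp_force: 62.0
```

Request:
play_rows:
  delta_pos:
    - [0,0,-0.003]
    - [0,0,-0.003]
    - [0,0,-0.003]
    - [0,0,-0.003]
    - [0,0,-0.003]
    - [0,0,-0.003]
    - [0,0,-0.003]
    - [0,0,-0.003]
    - [0,0,-0.003]
    - [0,0,0]
    - [0,0,0]
    - [0,0,0]
  angular:
    - [0,0,-0.9]
    - [0,0,-0.9]
    - [0,0,-0.9]
    - [0,0,-0.9]
    - [0,0,-0.9]
    - [0,0,-0.9]
    - [0,0,-0.9]
    - [0,0,-0.9]
    - [0,0,-0.8]
    - [0,0,0]
    - [0,0,0]
    - [0,0,0]
  hand: [-1,-1,-1,-1,-1,-1,-1,-1,-1,-1,-1,-1]

```text
clock: 22.62
tool_pos: [0.4877, -0.0603, 0.134]
tcp_rot: [-0.0, 0.576, 0.817, 0.0]
force: [-1.6, 0.1, 5.9]
finger_gap: 0.0484
grasp_force: 62.2
```

```bash
python3 s.py | head -2
python3 - <<'E'
from h import *
ims=[cv2.imread("pics/b_top.png"),cv2.imread("pics/b_scene.png")]
for n,c in(("top",(340,260)),("scene",(292,228))):
    a=robot.grab_frame(n)["img"][c[1]-25:c[1]+25,c[0]-30:c[0]+30];ims.append(cv2.resize(a,(480,400),interpolation=2))
cv2.imwrite("pics/fin.png",cv2.resize(np.vstack([np.hstack(ims[:2]),np.hstack(ims[2:])]),(720,600)))
E
```

```text
t 22.6167 p [ 0.4877 -0.0603  0.134 ] xaxis yaw 109.64 z [ 0.  0. -1.] q [-15.3   0.5 113.9   0.   65.5 -34.9]
grasp cradle 0.0003 0.0007 0.1527 F [-1.6  0.1  5.9] [0.06 0.48 0.07] gap 0.0484 gf 62.2
```

View pics/fin.png

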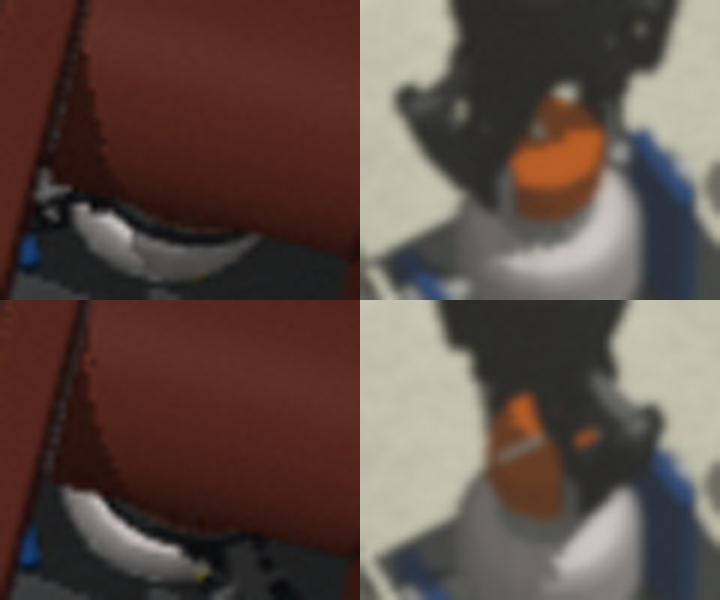

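The bottom-right crop shows the index line near (520,448) pointing the expected way, with the cap still gripped at 62 N. The wrist turned 91.7° back from the stop with no sign of slip.

```bash
python3 -c "
from plant import robot
print(robot.sign_off())"
```

```text
the job is handed in; nothing more can be done
None
```

I tipped the canister to about 0.66 rad by camera (38°, inside the ±6° window), plus a small nudge, held it, then brought it back level. The cap is bottomed and backed off about 92° by wrist rotation. I handed the job in with the cap still gripped at about 62 N; the sign-off call gave no verdict, so I don't have the judged result.

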